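Open the battery compartment of a wall clock

TASK

The wall clock lying face down needs new batteries: press its snap tab down with a fingertip and, while the tab is still in, push the battery cover along its rails, away from the tab, until the battery compartment is completely uncovered. Do not pick up or lift the cover: leave it lying flat on the clock's back, and leave the things around the clock where they are.

Things in the scene. Friction and masses are not known exactly. Their poses are not given: they have to be found in the camera images.
- clock: dark grey plastic digital wall clock, 280 (its x) x 140 (y) x 38 mm, face down, fixed by four pine battens (18 mm wide and high) nailed round it. Origin: centre of its underside, on the table; z up; its back is the flat top face at z = 38 mm. x points the way the cover slides off. Rails 6.5 mm high flank the cover from x = -60 to 0 mm, outer faces at y = +-38 mm.
- compartment_end (a point): far end of the battery compartment, on the clock's back (clock x 0, y 0, z 38 mm). The compartment is open from clock x -62 to 0, y -24 to 24 mm, 22 mm deep; it holds three AA cells, tops 3 mm below the back. From here to clock x = 140 mm the back is flat and clear: there the cover can lie. The compartment is uncovered when the cover's whole rear wall is past this point.
- tab (a joint): press depth of the snap tab in m: 0 = up (cover caught), 0.006 = fully in, at its stop. It goes straight down, takes 1.5 N to start, 4.5 N at the stop, and springs up when let go. Past 0.0045 the cover is free to slide; let up before the cover has gone 10 mm, it catches the cover again.
- tab_top (a point): centre of the top of the snap tab's ribbed thumb pad, 30 (clock x) x 28 mm (y), at clock x -77, y 0; 12 mm above the clock's back when up, 6 mm when in (the point moves with it). Its front edge is 2 mm from the cover's rear wall. A fingertip holding it in stands 8.5 mm lower than the cover's top, so that moved on along clock x it pushes the cover's rear wall.
- tab_catch (a point): top of the snap tab's upright catch, hidden inside the seated cover: a bar 3 (clock x) x 22 mm (y) at clock x -54 mm, on an arm from the pad through a notch in the cover's rear wall; 10.5 mm above the clock's back when up, 4.5 mm when in (moves with the tab). It bars the cover's way until the tab is pressed.
- cover: loose battery cover, lighter grey shell 64 (its x) x 56 (y) x 14.5 mm high, about 35 g; flanges along both sides (66 mm overall, 2.5 mm high) run under the lips of the rails, 1.5 mm play. Origin: centre of its underside; seated at clock x -28, y 0, z 38 mm, axes as the clock's. Flat rear wall at its x = -32 mm, facing the tab. It clears the compartment after 60 mm; past 130 mm it tips off.
- cover_rear_l (a point): the cover's upper rear corner on its +y side (cover x = -32, y = 28, z = 14.5 mm)
- cover_rear_r (a point): the cover's upper rear corner on its -y side (cover x = -32, y = -28, z = 14.5 mm)
- screwdriver: brass screwdriver, 150 mm long, lying on the table beside the clock; leave alone
- saucer: glazed clay saucer, 110 mm across, 20 mm high, on the table beside the clock; origin under its centre; leave alone
- watch_case: matte black watch case, 40 mm across, 11 mm high, on the table beside the clock; origin under its centre; leave alone
- sport_band: white rubber sport watch band buckled into a stiff loop, 65 mm across, standing 22 to 26 mm high, on the table beyond the clock's +x end; origin under its centre; leave alone
There are look-alikes about, which are no part of the job. Leave any green or red look-alike of the cover alone.

How it is judged:
By the outcome, as a careful person would: the job done as asked, in the order asked, and still so for the second after the job is handed in, with the robot touching nothing.
It also fails if it takes over 32 s, if anything falls off the work surface, if the arm or the gripper's body presses on something with over 40 N, if the wrist force passes 120 N, or if a joint passes its speed limit or range.

ROBOT

A 7-joint arm with a two-finger parallel gripper is mounted at the origin on the work surface. World frame = base frame: x ahead of the robot, y to its left, z up, the work surface at z = 0. Lengths are in m, angles in rad, forces in N, time in s.
With the tool pointing down it reaches from about 0.425 to 0.875 m from the base axis. Payload 4.7 kg.
Tool frame: the origin (TCP) lies on the centre line of the jaws, within the pads' length; the fingertips stand ahead of it and the grasp point (between the pads) lies 2 mm behind it (nose_length is the z of the fingertips in the tool frame, in m); z points along the fingers, y is the line along which they close (so a half turn about z gives the same grasp; the last joint's range is limited). The gripper opens to 87 mm and grips with 3 to 60 N. Pads are 19 mm wide; open, the fingers measure 117 mm over their backs; the gripper's body (75 mm by 190 mm) begins 51 mm behind the grasp point.
Start: joints at [1.22, 0.321, -0.07, 1.45, 0.023, 1.371, -0.057], TCP at [0.232, -0.607, 0.24] pointing down, gripper open.
Joint ranges: [-2.86, 2.86], [-0.3, 2.09], [-1.38, 1.24], [0.06, 2.45], [-1.56, 4.7], [0.09, 2.05], [-2.69, 2.69]. Speed limits (rad/s): [2.57, 2.57, 3.14, 3.14, 3.14, 3.14, 3.14].

INTERFACE

Orientations are given as a rotation vector (axis times angle).
In Python, from bench import * gives the robot as it stands.
- The arm moves only by the tool send_rows, never from a script. Its arguments are lists of equal length, an entry for each row: "xyz": the shift along the tool's x, y, z in mm, a list of three; "dr": the turn, a rotation vector about the tool's x, y, z in rad, a list of three. A call has exactly 10 rows; each row is the pose to reach, as a shift and turn from the pose commanded when the call began, along the tool's axes at that moment; what a row does not reach only later rows make up. A row lasts 1/12 s, in which the tool goes at most 41.7 mm and 7.16 degrees, less where a joint would pass 70% of its speed; a pose out of reach is approached as far as the arm can. A call with a gripper value outside its range is refused whole. "jaw" is the finger opening in mm, from 0 to 87, set as the call begins (left out, the last holds). The fingers move at their own pace and stop on an object; "grip_force" is the grip in N (left out, the last holds). Time passes only in rows, so rows that repeat a pose let the fingers close, or fill a call up. It gives the time, the measured TCP pose, the force, the opening and the grip force at its end, in the units of the state.
- get_state(): the state, without advancing time (a new reading comes with each control period).
- get_image(name): name is "side" or "top" or "wrist"; returns the picture (384x512x3 uint8, red, green, blue); there is no depth.
- calibration(name): a dict with "vfov" (degrees; the focal length in pixels is half the picture's height over the tangent of half this angle, whatever the lens; pixels are square), "cx", "cy" (the principal point, pixels), "rvec" (rotation vector, rad) and "tvec" (3), from world to camera coordinates, as OpenCV has them; the wrist camera has in their place "hand_eye" (4x4, takes a point from camera to tool coordinates, whose origin is the TCP and whose axes are the flange's). Camera axes: x right, y down, z forward; pixel columns grow to the right and rows downward; lengths in m; the calibration is good to about 2 mm. A picture is of the moment at which its call begins: read the wrist's pose just before it. calibration takes no time and is no camera call.
- close_job(): hands the job in; it is judged then, once.
The state is a dict: "time": time; "joint_positions": joint angles; "qd": joint speeds; "joint_torque": joint torques, N m; "position": TCP position; "tool_rot": TCP orientation; "ft_force": force on the tool from outside, world axes, zero at the start; "torque": the same for the moment, N m; "grip_width": opening from 0.0 (shut) to 1.0 (fully open); "grip_force": force on a finger pad.
Only numpy, scipy, OpenCV 4.12 (cv2) and the standard library are available. Lean on these libraries where they do the work, as an engineer would, in place of code of your own. Each camera call takes 0.05 s, during which the arm holds its last target. There are 200 camera calls.

## Working session

There is one attempt and no reset: what is moved stays moved. The work goes in short steps, Python scripts to look and compute and a tool call to move; the robot and the scene stay as the last step left them, time stands still between calls to the robot, and variables do not carry over. Pictures are saved under pics/ and viewed, at most 10 in all, crops included, and the job is handed in when it is done.

Besides the shell and the picture viewer there is one more tool, called after "Call:" in YAML: its name, and indented under it one key for each argument. send_rows: Moves the arm, as the interface text tells. Its arguments: {"type":"object","properties":{"xyz":{"type":"array"},"dr":{"type":"array"},"jaw":{"type":"number"},"grip_force":{"type":"number"}},"required":["xyz","dr"]}

```bash
mkdir -p pics; ls
python3 - <<'E'
from bench import *
import cv2
s=get_state();print({k:s[k] for k in('time','position','tool_rot','grip_width','ft_force')})
try: print(nose_length)
except Exception as e: print(e)
for n in('top','side'):
    im=get_image(n);cv2.imwrite(f'pics/{n}0.png',im[:,:,::-1]);print(n,calibration(n))
print(calibration('wrist'))
E
```

```text
pics
{'time': 0.0, 'position': array([ 0.23165089, -0.60674865,  0.23842978]), 'tool_rot': array([-3.08758599e+00, -5.69545509e-01,  7.18843385e-04]), 'grip_width': 0.9967119378595409, 'ft_force': array([-9.46905893e-01, -8.48729461e-04, -3.28133399e-02])}
0.017
top {'vfov': 56.59648165930899, 'cx': 251.43831277674758, 'cy': 189.41610815272782, 'rvec': array([ 2.16985026, -2.16553151,  0.07793937]), 'tvec': array([0.00286181, 0.54896098, 0.84041708])}
side {'vfov': 46.673214132293836, 'cx': 258.47883122565554, 'cy': 189.6939024307812, 'rvec': array([ 2.37267895, -0.22326897,  0.07571031]), 'tvec': array([-0.54356436,  0.11330467,  1.03846516])}
{'vfov': 66.75820479741395, 'cx': 259.28120790791974, 'cy': 189.74696969155877, 'hand_eye': array([[ 6.15874151e-06, -9.67499227e-01, -2.52873974e-01,
         6.86614753e-02],
       [ 9.99999892e-01,  1.23290756e-04, -4.47357111e-04,
         1.33206912e-04],
       [ 4.63994683e-04, -2.52873944e-01,  9.67499123e-01,
        -1.44942613e-01],
       [ 0.00000000e+00,  0.00000000e+00,  0.00000000e+00,
         1.00000000e+00]])}
```

View pics/top0.png

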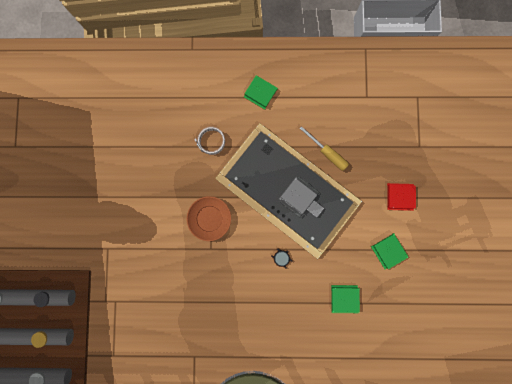

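View pics/side0.png

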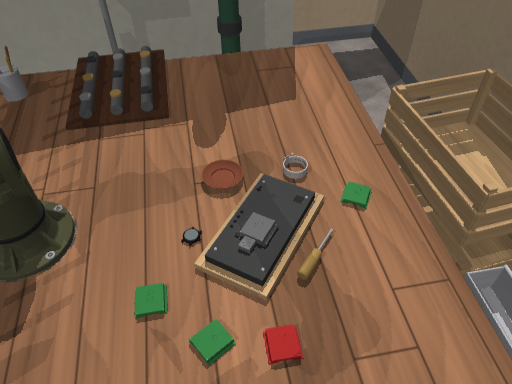

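The top view shows the clock with the light grey cover near (299,196) and the tab near (316,209). The slide direction is toward the upper left, to the band at (210,140). The grey cover sits on the clock between rails. The green ones at (261,92), (390,251) and (346,299) and the red one at (402,196) are look-alikes lying on the table. I'll confirm this in an enlarged crop.

Run:
```python
import cv2
a=cv2.imread('pics/top0.png')[115:265,205:370]
cv2.imwrite('pics/topc.png',cv2.resize(a,None,fx=4,fy=4,interpolation=cv2.INTER_CUBIC))
a=cv2.imread('pics/side0.png')[170:300,190:330]
cv2.imwrite('pics/sidec.png',cv2.resize(a,None,fx=4,fy=4,interpolation=cv2.INTER_CUBIC))
```

```text
(no output)
```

View pics/topc.png

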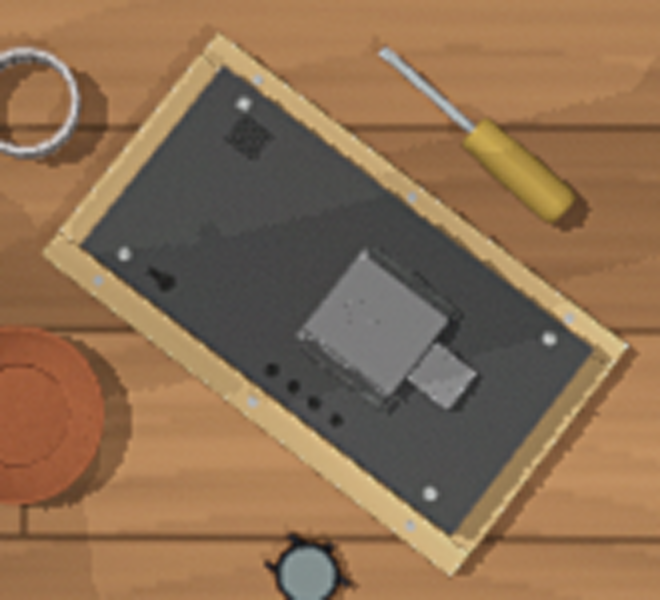

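View pics/sidec.png

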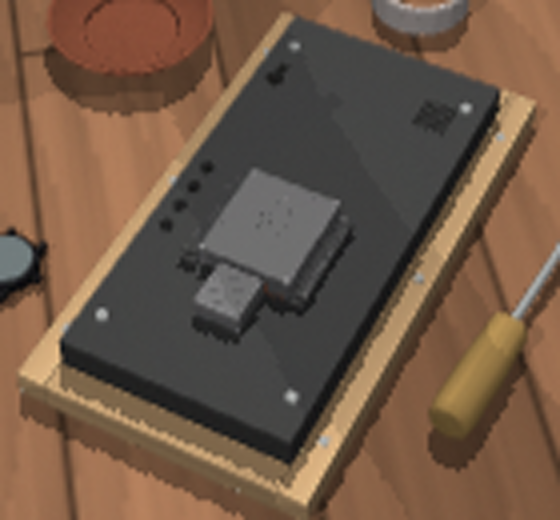

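The light grey shell between the rails, with the pad behind it, is the real cover. In the top crop its rear corners are at (390,397) and (450,320), and the pad spans (408,376) to (478,375). Next I'll fit the clock pose from both views.

```bash
cat > h.py <<'E'
import numpy as np,cv2
from scipy.optimize import least_squares
from scipy.spatial.transform import Rotation as R
from bench import *
def K(c): f=192/np.tan(np.radians(c['vfov']/2)); return np.array([[f,0,c['cx']],[0,f,c['cy']],[0,0,1.]])
def proj(n,P):
    c=calibration(n); return cv2.projectPoints(np.float64(P),c['rvec'],c['tvec'],K(c),None)[0][:,0]
M=np.array([[140,70,38],[140,-70,38],[-140,-70,38],[-140,70,38],[-60,28,52.5],[-60,-28,52.5],[4,28,52.5],[4,-28,52.5],[-92,14,50],[-92,-14,50],[-62,14,50],[-62,-14,50]])/1000
def world(p,M): return np.c_[M[:,:2]@np.array([[np.cos(p[2]),np.sin(p[2])],[-np.sin(p[2]),np.cos(p[2])]])+p[:2],M[:,2]]
E
python3 - <<'E'
from h import *
T=np.array([[80,246],[222,68],[595,348],[455,532],[390,397],[450,320],[298,335],[364,250],[447,410],[478,375],[408,376],[437,343]])/4-.4+[205,115]
S=np.array([[287,15],[498,92],[293,458],[63,345],[202,246],[293,285],[256,168],[340,207],[195,298],[237,320],[218,265],[262,283]])/4-.4+[190,170]
def fit(vs):
    f=lambda p:np.concatenate([(proj(n,world(p,M))-o).ravel() for n,o in vs])
    r=least_squares(f,[.6,0,0.5],loss='soft_l1') if 0 else min((least_squares(f,[.55,0,a],loss='soft_l1') for a in(-2,-.5,.5,2,3)),key=lambda r:r.cost)
    print(r.x.round(4),r.cost);print(r.fun.reshape(-1,2).round(1).tolist());return r.x
fit([('top',T)]);fit([('side',S)]);p=fit([('top',T),('side',S)])
print(world(p,np.array([[-.077,0,.05],[0,0,.038]])))
s=get_state();print(R.from_rotvec(s['tool_rot']).as_matrix().round(3))
E
```

```text
[ 0.549  -0.0847  0.9139] 3.7587467111737594
[[-0.3, 0.3], [-0.1, -0.6], [0.2, 0.1], [-0.3, 1.2], [0.2, -0.3], [-0.3, -0.0], [1.4, -1.6], [-0.6, 0.9], [0.5, 0.2], [-0.1, -0.6], [-0.1, 0.8], [-0.1, -0.4]]
[ 0.5473 -0.087   0.9189] 7.226883508988992
[[1.4, 0.3], [0.3, -1.1], [0.2, -3.2], [-0.8, -0.2], [-0.8, 0.8], [-0.8, 0.2], [-0.9, 0.5], [0.2, -0.8], [-0.4, 1.4], [0.7, 0.6], [0.4, -0.3], [0.8, -0.2]]
[ 0.5482 -0.0855  0.9163] 13.495528157524832
[[-0.0, 0.8], [0.1, -0.3], [0.6, 0.2], [0.1, 1.5], [0.6, 0.0], [0.1, 0.3], [1.7, -1.2], [-0.4, 1.2], [0.9, 0.4], [0.3, -0.3], [0.3, 1.1], [0.2, -0.2], [1.8, -0.2], [0.6, -1.5], [0.3, -3.9], [-0.6, -0.9], [-0.6, 0.2], [-0.6, -0.4], [-0.6, -0.0], [0.4, -1.4], [-0.2, 0.7], [0.8, -0.0], [0.7, -0.9], [1.0, -0.9]]
[[ 0.50132277 -0.146542    0.05      ]
 [ 0.54820003 -0.08545581  0.038     ]]
[[ 0.934  0.357 -0.001]
 [ 0.357 -0.934  0.002]
 [-0.    -0.002 -1.   ]]
```

Call:
send_rows:
  xyz:
    - [20, -16, 0]
    - [50, -40, 0]
    - [80, -64, 0]
    - [112, -90, 0]
    - [144, -115, 0]
    - [176, -141, 0]
    - [208, -167, 0]
    - [240, -192, 0]
    - [270, -216, 0]
    - [290, -232, 0]
  dr:
    - [0, 0, -0.04]
    - [0, 0, -0.1]
    - [0, 0, -0.16]
    - [0, 0, -0.22]
    - [0, 0, -0.28]
    - [0, 0, -0.34]
    - [0, 0, -0.4]
    - [0, 0, -0.46]
    - [0, 0, -0.52]
    - [0, 0, -0.551]
  jaw: 0
  grip_force: 20

```text
time: 0.93
position: [0.4219, -0.2827, 0.2395]
tool_rot: [-2.812, -1.398, -0.001]
ft_force: [-0.3, -0.0, 0.2]
grip_width: 0.325
grip_force: 0.0
```

```bash
cat >> h.py <<'E'
p=np.array([.5482,-.0855,.9163])
def goto(cp,tipz,p=p):
    s=get_state();Rm=R.from_rotvec(s['tool_rot']); w=world(p,np.array([[cp[0],cp[1],0]])/1000)[0]; w[2]=tipz/1000+nose_length
    X=np.array([np.cos(p[2]),np.sin(p[2]),0]);Z=np.array([0,0,-1.]);Rt=R.from_matrix(np.c_[X,np.cross(Z,X),Z])
    print('t',s['time'],'pos',s['position'].round(4),'F',s['ft_force'].round(2),'grip',round(s['grip_width'],3))
    d=s['position']-np.r_[p[:2],0];c,q=np.cos(p[2]),np.sin(p[2]);print('clock xy',(1000*np.array([c*d[0]+q*d[1],-q*d[0]+c*d[1]])).round(1),'tip',1000*(s['position'][2]-nose_length))
    print('shift mm',(Rm.inv().apply(w-s['position'])*1000).round(1),'dr',(Rm.inv()*Rt).as_rotvec().round(4))
E
python3 -c "
from h import *
goto((-77,0),110)"
```

```text
t 0.9333 pos [ 0.4219 -0.2827  0.2395] F [-0.28 -0.04  0.19] grip 0.325
clock xy [-233.3  -19.8] tip 222.45850090701052
shift mm [156.3 -18.7 112.6] dr [-0.0003 -0.001   0.0066]
```

Call:
send_rows:
  xyz:
    - [10, -1, 7]
    - [32, -4, 23]
    - [56, -7, 40]
    - [80, -10, 57]
    - [104, -13, 74]
    - [126, -15, 90]
    - [144, -17, 103]
    - [156, -19, 111]
    - [156, -19, 111]
    - [156, -19, 111]
  dr:
    - [0, 0, 0]
    - [0, 0, 0]
    - [0, 0, 0]
    - [0, 0, 0]
    - [0, 0, 0]
    - [0, 0, 0]
    - [0, 0, 0]
    - [0, 0, 0]
    - [0, 0, 0]
    - [0, 0, 0]

```text
time: 1.77
position: [0.4992, -0.1523, 0.1276]
tool_rot: [-2.817, -1.388, 0.003]
ft_force: [0.3, -1.1, -0.0]
grip_width: 0.01
grip_force: 0.0
```

```bash
python3 -c "
from h import *
goto((-77,0),56)
s=get_state();im=get_image('wrist')[:,:,::-1].copy()
c=calibration('wrist');Rm=R.from_rotvec(s['tool_rot']);H=c['hand_eye']
W=world(p,M);t=Rm.inv().apply(W-s['position']);q=(t-H[:3,3])@H[:3,:3]
k=K(c);uv=q@k.T;uv=uv[:,:2]/uv[:,2:]
print(uv.round(0).tolist())
im=cv2.resize(im,None,fx=1.5,fy=1.5)
for a in uv: cv2.circle(im,tuple(int(v) for v in a*1.5),3,(0,0,255),1)
cv2.imwrite('pics/w1.png',im)"
```

```text
t 1.7667 pos [ 0.4992 -0.1523  0.1276] F [ 0.34 -1.07 -0.  ] grip 0.01
clock xy [-82.8  -1.8] tip 110.61885863335253
shift mm [ 5.9 -1.7 54.6] dr [-0.0018  0.0011 -0.0006]
[[148.0, -134.0], [365.0, -134.0], [336.0, 260.0], [179.0, 260.0], [221.0, 175.0], [294.0, 175.0], [218.0, 87.0], [296.0, 87.0], [240.0, 213.0], [275.0, 213.0], [239.0, 177.0], [275.0, 177.0]]
```

View pics/w1.png

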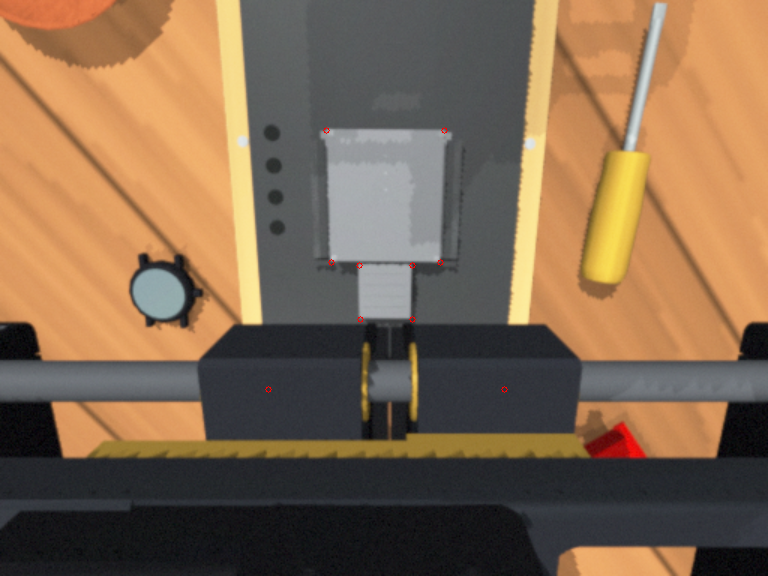

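The wrist view shows the projected model corners landing on the cover (its rear edge near (332,262)–(441,262) in the enlarged picture) and on the pad. The pose is good to about 1 mm and the gripper is shut. Next I descend to just above the pad.

Call:
send_rows:
  xyz:
    - [1, 0, 6]
    - [2, 0, 14]
    - [4, -1, 24]
    - [5, -1, 34]
    - [5, -1, 42]
    - [5, -1, 48]
    - [5, -1, 52]
    - [5, -1, 52]
    - [5, -1, 52]
    - [5, -1, 52]
  dr:
    - [0, 0, 0]
    - [0, 0, 0]
    - [0, 0, 0]
    - [0, 0, 0]
    - [0, 0, 0]
    - [0, 0, 0]
    - [0, 0, 0]
    - [0, 0, 0]
    - [0, 0, 0]
    - [0, 0, 0]

```text
time: 2.65
position: [0.5026, -0.1473, 0.0769]
tool_rot: [2.817, 1.388, 0.001]
ft_force: [0.5, -1.1, 0.2]
grip_width: 0.003
grip_force: 0.0
```

```bash
python3 -c "
from h import *
goto((-77,0),44)"
```

```text
t 2.65 pos [ 0.5026 -0.1473  0.0769] F [ 0.48 -1.11  0.16] grip 0.003
clock xy [-76.8  -1.4] tip 59.89689989176236
shift mm [-0.2 -1.4 15.9] dr [ 0.0007 -0.0001 -0.0005]
```

Call:
send_rows:
  xyz:
    - [0, -1, 3]
    - [0, -1, 6]
    - [0, -1, 8]
    - [0, -1, 10]
    - [0, -1, 11]
    - [0, -1, 12]
    - [0, -1, 13]
    - [0, -1, 14]
    - [0, -1, 15]
    - [0, -1, 15]
  dr:
    - [0, 0, 0]
    - [0, 0, 0]
    - [0, 0, 0]
    - [0, 0, 0]
    - [0, 0, 0]
    - [0, 0, 0]
    - [0, 0, 0]
    - [0, 0, 0]
    - [0, 0, 0]
    - [0, 0, 0]

```text
time: 3.48
position: [0.5014, -0.1466, 0.0616]
tool_rot: [2.818, 1.389, -0.0]
ft_force: [-2.6, 0.6, 5.0]
grip_width: 0.003
grip_force: 2.2
```

```bash
python3 -c "
from h import *
goto((-77,0),44)"
```

```text
t 3.4833 pos [ 0.5014 -0.1466  0.0616] F [-2.61  0.63  4.98] grip 0.003
clock xy [-77.  -0.] tip 44.56362072373367
shift mm [-0.  -0.   0.6] dr [-0.0001  0.0002 -0.0005]
```

Call:
send_rows:
  xyz:
    - [0, 0, 0.5]
    - [1, 0, 0.5]
    - [3, 0, 0.5]
    - [5, 0, 0.5]
    - [7, 0, 0.5]
    - [9, 0, 0.5]
    - [11, 0, 0.5]
    - [13, 0, 0.5]
    - [15, 0, 0.5]
    - [17, 0, 0.5]
  dr:
    - [0, 0, 0]
    - [0, 0, 0]
    - [0, 0, 0]
    - [0, 0, 0]
    - [0, 0, 0]
    - [0, 0, 0]
    - [0, 0, 0]
    - [0, 0, 0]
    - [0, 0, 0]
    - [0, 0, 0]

```text
time: 4.32
position: [0.5119, -0.1344, 0.0614]
tool_rot: [2.817, 1.387, -0.001]
ft_force: [-1.7, -2.8, 5.1]
grip_width: 0.003
grip_force: 2.7
```

```bash
python3 -c "
from h import *
goto((-2,0),44.3)
s=get_state();im=get_image('wrist')[:,:,::-1]
cv2.imwrite('pics/w2.png',im[60:330,100:420])"
```

```text
t 4.3167 pos [ 0.5119 -0.1344  0.0614] F [-1.7  -2.78  5.13] grip 0.003
clock xy [-60.9  -1. ] tip 44.38267502386057
shift mm [58.9 -1.1  0. ] dr [ 0.0014  0.0014 -0.0012]
```

View pics/w2.png

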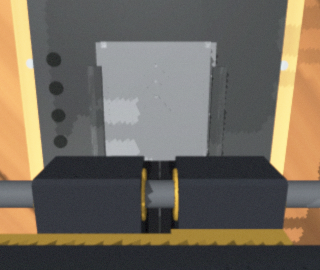

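The cover is free: its front edge (row 42) now stands well ahead of the rail ends (row 67). I'll keep pushing at the same height.

Call:
send_rows:
  xyz:
    - [2, 0, 0]
    - [5, -0.3, 0]
    - [8, -0.6, 0]
    - [11, -1, 0]
    - [14, -1, 0]
    - [17, -1, 0]
    - [20, -1, 0]
    - [23, -1, 0]
    - [26, -1, 0]
    - [29, -1, 0]
  dr:
    - [0, 0, 0]
    - [0, 0, 0]
    - [0, 0, 0]
    - [0, 0, 0]
    - [0, 0, 0]
    - [0, 0, 0]
    - [0, 0, 0]
    - [0, 0, 0]
    - [0, 0, 0]
    - [0, 0, 0]

```text
time: 5.2
position: [0.5287, -0.1084, 0.0605]
tool_rot: [-2.816, -1.389, -0.0]
ft_force: [-0.2, -0.2, -0.1]
grip_width: 0.005
grip_force: 0.1
```

```bash
python3 -c "
from h import *
goto((-2,0),44.3)"
```

```text
t 5.2 pos [ 0.5287 -0.1084  0.0605] F [-0.23 -0.24 -0.13] grip 0.005
clock xy [-30.    1.6] tip 43.54708598711414
shift mm [28.   1.6 -0.7] dr [-0.001  -0.0005  0.0002]
```

Call:
send_rows:
  xyz:
    - [3, 0.3, 0]
    - [7, 0.6, -0.5]
    - [11, 1, -0.5]
    - [15, 1, -0.5]
    - [19, 1, -0.5]
    - [23, 1, -0.5]
    - [26, 1, -0.5]
    - [28, 1, -0.5]
    - [29, 1, -0.5]
    - [29, 1, -0.5]
  dr:
    - [0, 0, 0]
    - [0, 0, 0]
    - [0, 0, 0]
    - [0, 0, 0]
    - [0, 0, 0]
    - [0, 0, 0]
    - [0, 0, 0]
    - [0, 0, 0]
    - [0, 0, 0]
    - [0, 0, 0]

```text
time: 6.03
position: [0.5473, -0.0869, 0.0616]
tool_rot: [2.818, 1.389, 0.0]
ft_force: [0.1, 1.0, 0.6]
grip_width: 0.004
grip_force: 0.0
```

```bash
python3 -c "
from h import *
goto((-2,0),44.3)"
```

```text
t 6.0333 pos [ 0.5473 -0.0869  0.0616] F [0.06 0.97 0.61] grip 0.004
clock xy [-1.7 -0.1] tip 44.57481961487256
shift mm [-0.3 -0.1  0.3] dr [ 0.0001 -0.0001 -0.0002]
```

Call:
send_rows:
  xyz:
    - [-2, 0, 0]
    - [-4, 0, 0]
    - [-4, 0, -6]
    - [-4, 0, -16]
    - [-6, 0, -36]
    - [-16, 0, -62]
    - [-36, 0, -90]
    - [-62, 0, -110]
    - [-90, 0, -120]
    - [-110, 0, -120]
  dr:
    - [0, 0, 0]
    - [0, 0, 0]
    - [0, 0, 0]
    - [0, 0, 0]
    - [0, 0, 0]
    - [0, 0, 0]
    - [0, 0, 0]
    - [0, 0, 0]
    - [0, 0, 0]
    - [0, 0, 0]

```text
time: 6.87
position: [0.4807, -0.1768, 0.1859]
tool_rot: [2.813, 1.384, 0.005]
ft_force: [1.3, -1.5, 0.4]
grip_width: 0.009
grip_force: 0.0
```

```bash
python3 -c "
from h import *
goto((-2,0),44.3)
s=get_state();im=get_image('wrist')[:,:,::-1].copy()
c=calibration('wrist');Rm=R.from_rotvec(s['tool_rot']);H=c['hand_eye']
W=world(p,np.array([[0,28,52.5],[0,-28,52.5],[0,24,38],[0,-24,38],[8,28,52.5],[8,-28,52.5]])/1000);t=Rm.inv().apply(W-s['position']);q=(t-H[:3,3])@H[:3,:3]
uv=q@K(c).T;uv=uv[:,:2]/uv[:,2:]
im=cv2.resize(im,None,fx=1.5,fy=1.5)
for a,k in zip(uv,[0,0,1,1,2,2]): cv2.circle(im,tuple(int(v) for v in a*1.5),3,[(0,0,255),(0,255,255),(0,255,0)][k],1)
cv2.imwrite('pics/w3.png',im)"
```

```text
t 6.8667 pos [ 0.4807 -0.1768  0.1859] F [ 1.25 -1.5   0.37] grip 0.009
clock xy [-113.5   -2.1] tip 168.8732898421974
shift mm [111.5  -3.1 124.6] dr [ 0.0069 -0.0003 -0.0017]
```

View pics/w3.png

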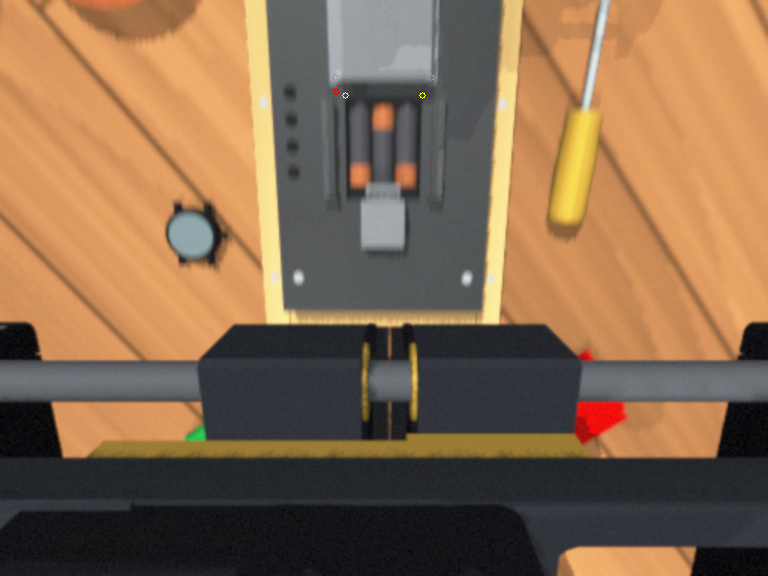

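The wrist view shows the cover lying straight and flat. Its rear edge at row 82 is about 6 mm past the compartment end, all three cells are exposed, the tab is up again and the neighbours in view (watch case, screwdriver) are in place. The arm is clear, so I'm handing in.

```bash
python3 -c "
from bench import *
print(close_job())"
```

```text
the job is handed in; nothing more can be done
None
```

I pressed the snap tab in and slid the battery cover flat along its rails to about 6 mm past the compartment end. All three cells are uncovered, nothing else was touched, and the job was handed in at about 7 s.

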